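Seat a furniture foot in the clamping jig, then clamp it

TASK

Put the wooden furniture foot into the pocket of the clamping jig, neck up, and while the clamp is still open press it down, past the stiff lift-out plate, until you feel it sit solid on the hidden depth stop: hold it there a moment with a firm push of about 20 newtons, never more than 35. Then swing the hinged clamp over until its rubber pad just rests on top of the foot, without forcing it, and let go. Leave the other things on the bench where they are.

Things in the scene. Friction and masses are not known exactly. Their poses are not given: they have to be found in the camera images.
- foot: Loose brown wooden furniture foot, about 110 g, 68 mm tall: a plinth 64 mm along its x by 46 mm along its y, 26 mm high (lowest 4 mm stepped in to 60 x 42), and centred on it a square neck 32 x 32 mm, 42 mm high, to grip by. Origin: centre of the underside, z up. It starts upright on the bench and fits the pocket either way round, its x along the jig's x.
- jig: Fixed plywood jig. Origin: on the bench right under the pocket's centre; x runs along the jig towards its hinge end, y across, z up. Base board 12 mm thick, 240 mm along x (-100 to +140), 110 mm along y. Pocket walls 12 mm thick, top 48 mm above the bench; inside 67 mm along x, 49 mm along y. Steel hinge cheeks at x = 92 to 118 mm, 44 mm wide over all, 134 mm tall.
- pocket_mouth (a point): Pocket centre, level with the wall tops. Inside, a steel lift-out plate, top 37 to 39 mm above the bench, bears the foot's weight, slides down under about 8 N and stays where left, no spring. The true seat, hidden ledges at the pocket's ends, is set anywhere from 14 to 33 mm above the bench: not readable, only felt as the push rises well past 8 N with no more travel.
- clamp (a joint): Hinge angle of the steel clamp arm, rad: 0 = level over the pocket (pad 90 mm above the bench), grows as it opens upwards; starts at 1.7 to 1.95, past upright, leaning away from the pocket. Stays where left; about 2 N at the handle moves it. With the foot fully home it closes to between -0.09 and 0.12. Arm 18 mm wide, 12 mm thick.
- clamp_hinge (a point): Point on the hinge axis, in the jig's middle plane: jig frame (95, 0, 121) mm. The axis runs along the jig's y.
- clamp_handle (a point): Centre of the cross handle at the clamp arm's end, 170 mm from the hinge axis: a dark round bar 14 mm thick, 88 mm long, along the jig's y; the arm takes the middle 18 mm, 35 mm is free on each side. Closed, it is 75 mm from the pocket's centre, away from the hinge, about 121 mm above the bench. Fixed to the arm, it turns with it.
- clamp_foot (a point): Centre of the lower face of the clamp's round rubber pad (18 mm across), 95 mm along the arm from the hinge axis and 31 mm below the arm's middle line; closed, it lies over the pocket's centre.
- tin: Bystander: paint tin, 84 mm across, 100 mm tall, origin at its underside.
- brush: Bystander: paint brush lying on the bench.
- sanding: Bystander: cork sanding block 100 x 60 x 30 mm.
- jar: Bystander: white ceramic pot, 70 mm across, 80 mm tall.
There are look-alikes about, which are no part of the job. Of the things that look like the foot, take the one that is farthest from the robot's base at the start.

How it is judged (in metres and radians):
On the way:
1. with the clamp still open, the foot, in the pocket and upright, is pressed solid on the depth stop (load on the jig above 14 N, more than the lift-out plate can carry) for 0.2 s (x of foot in the frame of jig between -0.004 and 0.004 m and y of foot in the frame of jig between -0.004 and 0.004 m and angle between foot's own z axis and vertical below 0.06 rad and z of foot in the frame of jig below 0.0345 m and contact force between foot and jig above 14 N and value of joint clamp above 1 rad), for 0.2 s.
At the end, for the whole second after the job is handed in: The foot stands upright in the pocket (within 4 mm of its centre, its underside less than 34.5 mm above the bench), the clamp is closed over it (angle below 0.15 rad) with its pad within 3 mm of the foot's top and within 10 mm of its middle, all at rest (x of foot in the frame of jig between -0.004 and 0.004 m and y of foot in the frame of jig between -0.004 and 0.004 m and angle between foot's own z axis and vertical below 0.06 rad and z of foot in the frame of jig below 0.0345 m and z of clamp_foot in the frame of foot below 0.071 m and horizontal distance between clamp_foot and foot below 0.01 m and value of joint clamp below 0.15 rad and linear speed of foot below 0.01 m/s and velocity of joint clamp below 0.05 rad/s); the robot touches nothing.
It fails at once if with the clamp off it, the foot is pressed against the jig with more than 35 N (value of joint clamp above 0.3 rad and contact force between foot and jig above 35 N).
It fails at once if the clamp forces the foot with more than 50 N (50 N by the pad from above and 50 N by the seat from below, 100 N in sum) (contact force between foot and jig above 100 N).
It fails at once if the paint tin, brush, sanding block or ceramic pot is moved by more than 30 mm (distance of any of tin, brush, sanding, jar from where it was at the start of the episode above 0.03 m).
It also fails if it takes over 72 s, if anything falls off the work surface, if the arm or the gripper's body presses on something with over 40 N, if the wrist force passes 120 N, or if a joint passes its speed limit or range.

ROBOT

A 6-joint arm with a two-finger parallel gripper is mounted at the origin on the work surface. World frame = base frame: x ahead of the robot, y to its left, z up, the work surface at z = 0. Lengths are in mm, angles in rad, forces in N, time in s.
With the tool pointing down it reaches from about 325 to 1000 mm from the base axis. Payload 5.1 kg.
Tool frame: the origin (TCP) lies at the very end of the fingers, on their centre line; the grasp point (between the pads) lies 19 mm behind it; z points along the fingers, y is the direction in which the jaws open and shut (so a half turn about z gives the same grasp; the last joint's range is limited). The gripper opens to 85 mm and grips with 20 to 120 N. Pads are 22 mm wide; open, the fingers measure 114 mm over their backs; the gripper's body (76 mm by 85 mm) begins 54 mm behind the grasp point. The pads swing forward as they close: fully open they stand 13 mm farther back than shut.
Start: joints at [1.071, 0.124, 1.65, -0, 1.367, -0.083], TCP at [263.162, 594.332, 231.322] pointing down, gripper open.
Joint ranges: [-2.61, 2.61], [-1.02, 2.33], [0.03, 2.71], [-1.35, 4.49], [0.32, 2.68], [-2.91, 2.91]. Speed limits (rad/s): [2.57, 2.57, 3.14, 3.14, 3.14, 3.14].

INTERFACE

Orientations are given as a unit quaternion [x, y, z, w].
In Python, from cell import r gives the robot as it stands.
- The arm moves only by the tool step_arm, never from a script. Its arguments are lists of equal length, an entry for each row: "translation": the shift along the tool's x, y, z in m, a list of three; "angular": the turn, a rotation vector about the tool's x, y, z in units of 6 degrees (1.0 is 6 degrees), a list of three; "hand": the closure, from 0 (fully open) to 1 (shut). A call has exactly 8 rows; each row is the pose to reach, as a shift and turn from the pose measured when the call began, along the tool's axes at that moment; what a row does not reach only later rows make up. A row lasts 1/8 s, in which the tool goes at most 62.5 mm and 10.7 degrees, less where a joint would pass 70% of its speed; a pose out of reach is approached as far as the arm can. A call with a gripper value outside its range is refused whole. The fingers move at their own pace and stop on an object; "newtons" is the grip in N (left out, the last holds). Time passes only in rows, so rows that repeat a pose let the fingers close, or fill a call up. It gives the time, the measured TCP pose, the force and the opening at its end, in the units of the state.
- r.state(): the state, without advancing time (a new reading comes with each control period).
- r.get_image(name): name is "side" or "top"; returns the picture (384x512x3 uint8, red, green, blue); there is no depth.
- r.calibration(name): a dict with "vertical_fov" (degrees; the focal length in pixels is half the picture's height over the tangent of half this angle, whatever the lens; pixels are square), "cx", "cy" (the principal point, pixels), "extrinsics" (4x4, takes a point from world to camera coordinates). Camera axes: x right, y down, z forward; pixel columns grow to the right and rows downward; lengths in mm; the calibration is good to about 2 mm. A picture is of the moment at which its call begins. calibration takes no time and is no camera call.
- r.finish_job(): hands the job in, once; it reports no verdict.
The state is a dict: "time_s": time; "qpos": joint angles; "qvel": joint speeds; "effort": joint torques, N m; "tcp_pos": TCP position; "tcp_rot": TCP orientation; "ft_force": force on the tool from outside, world axes, zero at the start; "wrist_torque": the same for the moment, N m; "gripper_width": opening from 0.0 (shut) to 1.0 (fully open).
Only numpy, scipy, OpenCV 4.12 (cv2) and the standard library are available. Lean on these libraries where they do the work, as an engineer would, in place of code of your own. Each camera call takes 0.05 s, during which the arm holds its last target. There are 200 camera calls.

## Working session

There is one attempt and no reset: what is moved stays moved. The work goes in short steps, Python scripts to look and compute and a tool call to move; the robot and the scene stay as the last step left them, time stands still between calls to the robot, and variables do not carry over. Pictures are saved under pics/ and viewed, about 8 in all and at most 12, crops included, and the job is handed in when it is done.

Besides the shell and the picture viewer there is one more tool, called after "Request:" as name(argument=value, ...) on one line, values as JSON. step_arm: Moves the arm, as the interface text tells. Its arguments: {"type":"object","properties":{"translation":{"type":"array"},"angular":{"type":"array"},"hand":{"type":"array"},"newtons":{"type":"number"}},"required":["translation","angular","hand"]}

```bash
ls; mkdir -p pics
python3 - <<'E'
from cell import r
import cv2,numpy as np
for n in("side","top"):
    c=r.calibration(n);print(n,c["vertical_fov"],c["cx"],c["cy"],np.round(c["extrinsics"],4).tolist())
    im=r.get_image(n);cv2.imwrite(f"pics/{n}0.png",im[...,::-1])
a=cv2.resize(cv2.imread("pics/side0.png"),(800,600),interpolation=cv2.INTER_CUBIC);cv2.imwrite("pics/side0b.png",a)
a=cv2.resize(cv2.imread("pics/top0.png"),(800,600),interpolation=cv2.INTER_CUBIC);cv2.imwrite("pics/top0b.png",a)
print(r.state())
E
```

```text
pics
side 46.75321647321039 256.9900969532238 197.16897053208424 [[0.974, -0.2263, 0.0062, -573.3992], [-0.1408, -0.6267, -0.7664, 116.2234], [0.1773, 0.7457, -0.6423, 1248.0644], [0.0, 0.0, 0.0, 1.0]]
top 48.27476914993364 258.51458990231555 193.4033593207515 [[-0.0154, -0.9995, -0.0257, -55.6348], [-0.9985, 0.0168, -0.0526, 563.7478], [0.053, 0.0249, -0.9983, 1406.8946], [0.0, 0.0, 0.0, 1.0]]
{'time_s': 0.1, 'qpos': array([ 1.07136949e+00,  1.24445469e-01,  1.65159455e+00, -3.88301062e-05,
        1.36746541e+00, -8.25939019e-02]), 'qvel': array([-0.00082997, -0.00167617, -0.00193063,  0.00184788,  0.00092646,
       -0.00124971]), 'effort': array([-6.06127492e-05, -4.24926281e+01, -3.66653824e+01, -1.05359363e-04,
        3.93411960e-03, -3.01920272e-05]), 'tcp_pos': array([262.92302646, 593.82972955, 230.13855274]), 'tcp_rot': array([ 2.06906947e-01,  9.78360159e-01, -9.21633203e-04, -2.56195793e-04]), 'ft_force': array([-0.82543147, -0.61816945, -0.38599728]), 'wrist_torque': array([-0.00978275, -0.01462023,  0.026626  ]), 'gripper_width': 1.0007511916706406}
```

View pics/top0b.png

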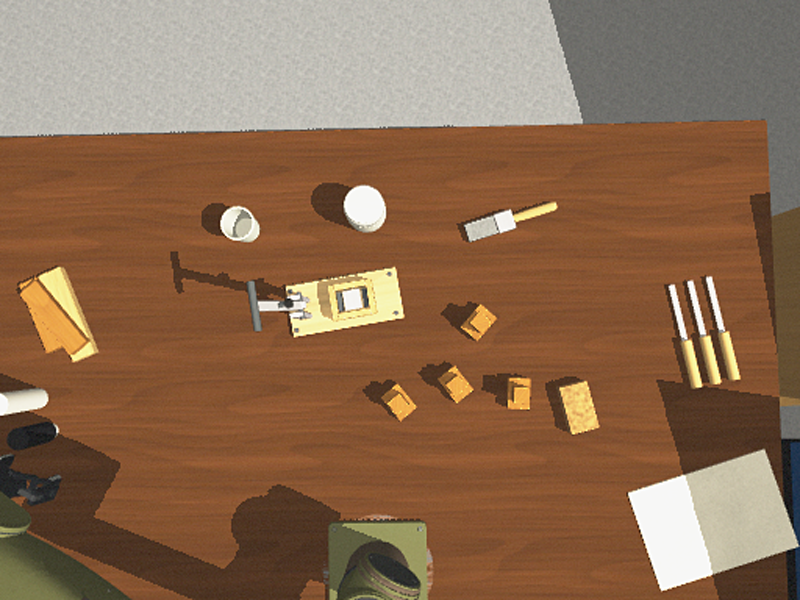

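View pics/side0b.png

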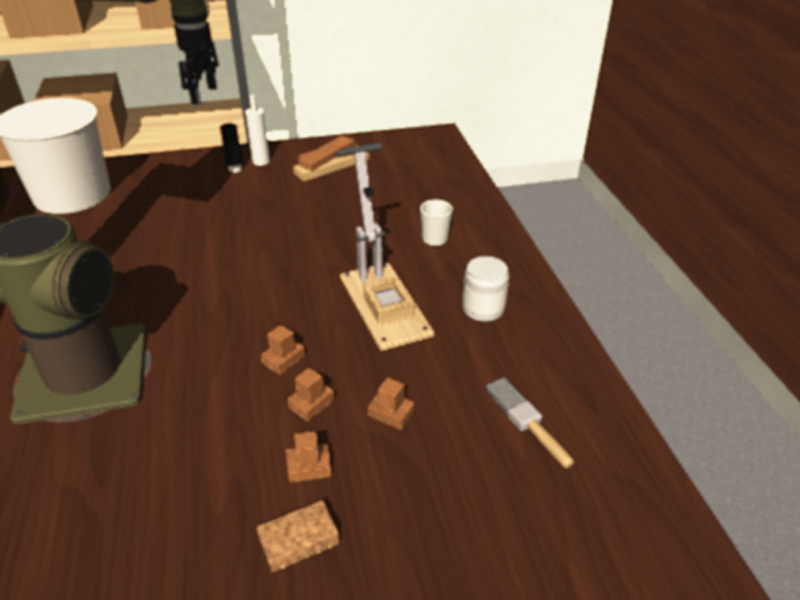

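Top view (800x600): four foot-like things at (398,402), (456,384), (518,393) and (480,322). The base is near (375,590), so (480,322) looks farthest. The jig is at about (345,300) with its hinge to the left and the clamp handle at (254,305). The side view agrees, with the foot at (391,403). I'll confirm in enlarged crops.

Run:
```python
import cv2,numpy as np
t=cv2.imread("pics/top0.png");s=cv2.imread("pics/side0.png")
def crop(im,x,y,w,h,k): return cv2.resize(im[y:y+h,x:x+w],None,fx=k,fy=k,interpolation=cv2.INTER_CUBIC)
A=crop(t,155,165,110,55,7)   # 770x385 jig
B=crop(t,285,185,40,40,5)   # foot 200
C=crop(s,230,235,40,40,5)
D=crop(s,215,165,72,40,5)  #360x200
o=np.zeros((600,770,3),np.uint8);o[:385]=A;o[390:590,:200]=B;o[390:590,205:405]=C;o[390:590,408:768]=D
cv2.imwrite("pics/c1.png",o)
```

```text
(no output)
```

View pics/c1.png

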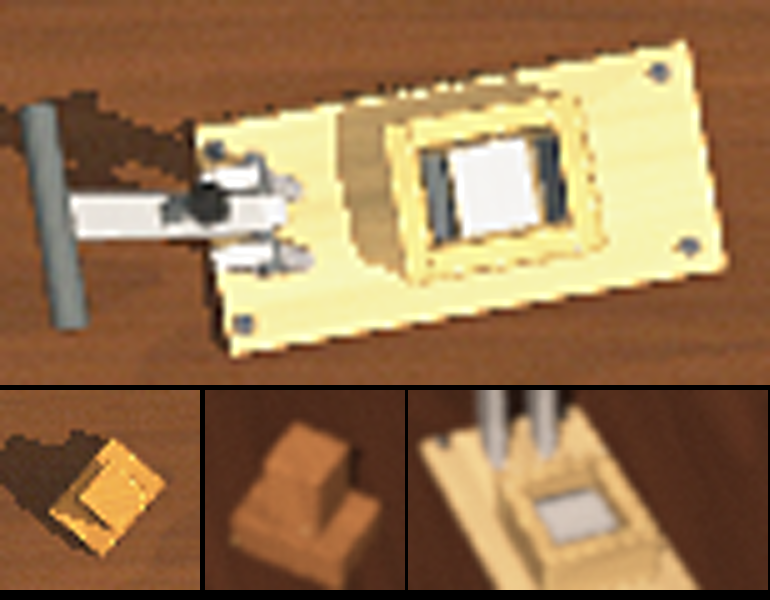

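The crops confirm it: (480,322) in the top view is a stepped foot with its neck up, and it is the farthest of the four from the base. Next I'll fit the poses by matching wireframe edges.

```bash
cat > h.py <<'E'
import numpy as np,cv2
from scipy.optimize import minimize
from scipy.spatial import ConvexHull
from cell import r
CAL={n:r.calibration(n) for n in("side","top")}
def proj(n,P):
    c=CAL[n];E=c["extrinsics"];f=192/np.tan(np.radians(c["vertical_fov"]/2))
    q=np.asarray(P)@E[:3,:3].T+E[:3,3];return np.c_[c["cx"]+f*q[:,0]/q[:,2],c["cy"]+f*q[:,1]/q[:,2]]
def ray(n,u,v,z):
    c=CAL[n];E=c["extrinsics"];f=192/np.tan(np.radians(c["vertical_fov"]/2))
    R=E[:3,:3];C=-R.T@E[:3,3];d=R.T@np.array([(u-c["cx"])/f,(v-c["cy"])/f,1]);return C+d*(z-C[2])/d[2]
def rect(x0,x1,y0,y1,z): return [(x0,y0,z),(x1,y0,z),(x1,y1,z),(x0,y1,z)]
def loop(p): return [(p[i],p[(i+1)%4]) for i in range(4)]
FOOT=loop(rect(-16,16,-16,16,68))+loop(rect(-32,32,-23,23,26))
JIG=loop(rect(-100,140,-55,55,12))+loop(rect(-33.5,33.5,-24.5,24.5,48))+loop(rect(-45.5,45.5,-36.5,36.5,48))
def T(p,P):
    c,s=np.cos(p[2]),np.sin(p[2]);P=np.asarray(P,float);return np.c_[p[0]+c*P[:,0]-s*P[:,1],p[1]+s*P[:,0]+c*P[:,1],P[:,2]]
def samp(ed): return np.array([np.array(a)+(np.array(b)-a)*t for a,b in ed for t in np.linspace(0.03,.97,40)])
def grad(im,s):
    g=cv2.GaussianBlur(im.astype(np.float32),(0,0),s)
    gx=cv2.Sobel(g,cv2.CV_32F,1,0);gy=cv2.Sobel(g,cv2.CV_32F,0,1);return np.sqrt((gx**2+gy**2).sum(2))
def fit(ed,p0,ims,cams,sig=(2,1,.6),z0=0):
    S=samp(ed)+[0,0,z0];p=np.array(p0,float)
    for s in sig:
        G={n:grad(ims[n],s) for n in cams}
        def cost(q):
            c=0
            for n in cams:
                uv=proj(n,T(q,S)).astype(np.float32);c-=cv2.remap(G[n],uv[:,:1],uv[:,1:],1).mean()/G[n].max()
            return c
        p=minimize(cost,p,method="Nelder-Mead",options=dict(initial_simplex=p+np.array([[0,0,0],[4,0,0],[0,4,0],[0,0,.08]]),xatol=.01,fatol=1e-6)).x
    return p,cost(p)
E
cat > f1.py <<'E'
from h import *
ims={n:cv2.imread(f"pics/{n}0.png") for n in CAL}
for nm,u in(("a",(398,402)),("b",(456,384)),("c",(518,393)),("d",(480,322))):
    p=ray("top",u[0]*.64,u[1]*.64,40);print(nm,np.round(p[:2]),np.hypot(*p[:2]).round())
tl=lambda x,y,ox,oy,k,px,py:((x-px+.5)/k-.5+ox,(y-py+.5)/k-.5+oy)
pc=np.mean([ray("top",*tl(*q,155,165,7,0,0),48) for q in((387,125),(580,95),(607,245),(415,280))],0)
fc=np.mean([ray("top",*tl(*q,285,185,5,0,390),26) for q in((110,437),(165,485),(50,510),(103,556))],0)
a=ray("top",*tl(103,556,285,185,5,0,390),26);b=ray("top",*tl(165,485,285,185,5,0,390),26);yf=np.arctan2(*(b-a)[1::-1])
print("init",pc,fc,yf)
res={}
for nm,ed,p0 in(("jig",JIG,(pc[0],pc[1],1.74)),("foot",FOOT,(fc[0],fc[1],yf))):
    for cams in(("top",),("side",),("top","side")):
        p,c=fit(ed,p0,ims,cams);print(nm,cams,p.round(3),round(c,3))
    res[nm]=p
o=[]
for n,k,boxes in(("top",5,((185,165,80,56),(275,175,80,56))),("side",5,((210,165,80,56),(210,230,80,56)))):
    for (x,y,w,h_),nm in zip(boxes,("jig","foot")):
        im=cv2.resize(ims[n][y:y+h_,x:x+w],None,fx=k,fy=k,interpolation=cv2.INTER_CUBIC)
        for s,e in(JIG if nm=="jig" else FOOT):
            uv=(proj(n,T(res[nm],[s,e]))-[x,y]+.5)*k-.5
            cv2.line(im,*[tuple(int(v) for v in q) for q in uv.round()],(255,0,0),1,cv2.LINE_AA)
        o.append(im)
cv2.imwrite("pics/ov.png",np.vstack([np.hstack(o[:2]),np.hstack(o[2:])]))
E
python3 f1.py
```

```text
a [355. -50.] 358.0
b [ 390. -170.] 426.0
c [ 370. -298.] 475.0
d [ 518. -223.] 563.0
init [570.04826515  41.15695464  48.        ] [ 518.26291282 -219.87992472   26.        ] -0.7360413255952301
jig ('top',) [570.311  43.259   1.728] -0.42
jig ('side',) [572.391  36.075   1.729] -0.273
jig ('top', 'side') [570.812  43.347   1.729] -0.687
foot ('top',) [ 518.064 -220.867   -0.716] -0.31
foot ('side',) [ 518.318 -218.908   -0.693] -0.221
foot ('top', 'side') [ 517.987 -220.328   -0.71 ] -0.523
```

View pics/ov.png

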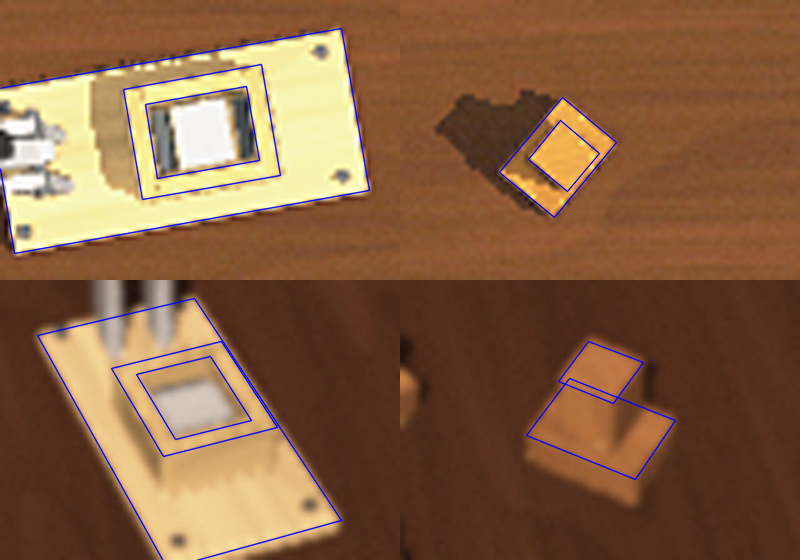

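The overlay fits well. Foot: (518.0, -220.5), yaw -0.71. Jig: (570.6, 43.3), yaw 1.729. Now a helper that works out each move.

```bash
cat > g.py <<'E'
import sys,numpy as np
from cell import r
from scipy.spatial.transform import Rotation as R
JP=np.array([570.6,43.3]);JY=1.729
def jw(x,y): c,s=np.cos(JY),np.sin(JY);return JP+[c*x-s*y,s*x+c*y]
def go(pts,s=None):
    """pts: list of x,y,z(mm),yaw of tool y; prints shift (m) and turn (6deg units) in tool axes"""
    s=s or r.state();Q=R.from_quat(s["tcp_rot"])
    for x,y,z,a in pts:
        t=Q.inv().apply(np.array([x,y,z])-s["tcp_pos"])/1000
        G=R.from_matrix(np.c_[[np.sin(a),-np.cos(a),0],[np.cos(a),np.sin(a),0],[0,0,-1]])
        print((x,y,z),t.round(4).tolist(),(np.degrees((Q.inv()*G).as_rotvec())/6).round(2).tolist())
def st():
    s=r.state();a=R.from_quat(s["tcp_rot"]).as_matrix();print("t",round(s["time_s"],2),"tcp",s["tcp_pos"].round(1),"yaw",np.arctan2(a[1,1],a[0,1]).round(3),"F",s["ft_force"].round(1),"w",round(s["gripper_width"],3),"q",s["qpos"].round(2));return s
E
python3 -c "
from g import *
s=st();go([(518,-220.5,140,-.71)],s)"
```

```text
t 0.1 tcp [262.9 593.8 230.1] yaw 1.154 F [-0.8 -0.6 -0.4] w 1.001 q [ 1.07  0.12  1.65 -0.    1.37 -0.08]Traceback (most recent call last):
  File "<string>", line 3, in <module>
    s=st();go([(518,-220.5,140,-.71)],s)
           ~~^^^^^^^^^^^^^^^^^^^^^^^^^^^
  File "g.py", line 11, in go
    G=R.from_matrix(np.c_[[np.sin(a),-np.cos(a),0],[np.cos(a),np.sin(a),0],[0,0,-1]])
  File "scipy/spatial/transform/_rotation.pyx", line 1143, in scipy.spatial.transform._rotation.Rotation.from_matrix
ValueError: Non-positive determinant (left-handed or null coordinate frame) in rotation matrix 0: [[-0.65183377  0.75836188  0.        ]
 [-0.75836188 -0.65183377  0.        ]
 [ 0.          0.         -1.        ]].
```

```bash
sed -i 's/\[np.sin(a),-np.cos(a),0\]/[-np.sin(a),np.cos(a),0]/' g.py
python3 -c "
from g import *
s=st();go([(420,180,230,.6),(518,-220.5,140,-.71)],s)"
```

```text
t 0.1 tcp [262.9 593.8 230.1] yaw 1.154 F [-0.8 -0.6 -0.4] w 1.001 q [ 1.07  0.12  1.65 -0.    1.37 -0.08]
(420, 180, 230) [-0.3112, -0.3148, 0.0007] [-0.02, 0.0, 5.29]
(518, -220.5, 140) [-0.5629, -0.6412, 0.0913] [-0.01, 0.02, 17.8]
```

Request:
step_arm(translation=[[-0.0375, -0.0427, 0], [-0.075, -0.0855, 0], [-0.1125, -0.128, 0], [-0.15, -0.171, 0], [-0.1875, -0.2135, 0], [-0.225, -0.256, 0], [-0.2625, -0.299, 0], [-0.3, -0.342, 0]], angular=[[0, 0, 1.19], [0, 0, 2.38], [0, 0, 3.57], [0, 0, 4.76], [0, 0, 5.95], [0, 0, 7.14], [0, 0, 8.33], [0, 0, 9.52]], hand=[0, 0, 0, 0, 0, 0, 0, 0])

```text
time_s: 1.1
tcp_pos: [398.7, 157.9, 230.5]
tcp_rot: [0.651, 0.759, -0.001, 0.0]
ft_force: [0.9, 0.4, -0.2]
gripper_width: 1.001
```

```bash
python3 -c "
from g import *
s=st();go([(518,-220.5,110,-.71)],s)"
```

```text
t 1.1 tcp [398.7 157.9 230.5] yaw 0.153 F [ 0.9  0.4 -0.2] w 1.001 q [ 0.25 -0.39  2.12 -0.    1.42  0.1 ]
(518, -220.5, 110) [-0.392, 0.0602, 0.121] [-0.0, 0.02, 8.24]
```

Request:
step_arm(translation=[[-0.06, 0.009, 0.01], [-0.115, 0.018, 0.025], [-0.17, 0.026, 0.045], [-0.225, 0.035, 0.065], [-0.28, 0.043, 0.085], [-0.335, 0.0515, 0.105], [-0.392, 0.0602, 0.121], [-0.392, 0.0602, 0.121]], angular=[[0, 0, 1.2], [0, 0, 2.4], [0, 0, 3.6], [0, 0, 4.8], [0, 0, 6.0], [0, 0, 7.2], [0, 0, 8.24], [0, 0, 8.24]], hand=[0, 0, 0, 0, 0, 0, 0, 0])

```text
time_s: 2.1
tcp_pos: [517.2, -223.1, 107.5]
tcp_rot: [0.91, 0.415, -0.002, -0.001]
ft_force: [-0.1, -0.7, -0.2]
gripper_width: 0.996
```

```bash
python3 -c "
from g import *
s=st();go([(518,-220.5,37,-.71)],s)"
```

```text
t 2.1 tcp [ 517.2 -223.1  107.5] yaw -0.714 F [-0.1 -0.7 -0.2] w 0.996 q [-0.5   0.05  1.95 -0.    1.15  0.21]
(518, -220.5, 37) [0.0027, -0.0009, 0.0705] [-0.03, 0.03, -0.04]
```

Request:
step_arm(translation=[[0.0027, -0.0009, 0.02], [0.0027, -0.0009, 0.045], [0.0027, -0.0009, 0.0705], [0.0027, -0.0009, 0.0705], [0.0027, -0.0009, 0.0705], [0.0027, -0.0009, 0.0705], [0.0027, -0.0009, 0.0705], [0.0027, -0.0009, 0.0705]], angular=[[0, 0, 0], [0, 0, 0], [0, 0, 0], [0, 0, 0], [0, 0, 0], [0, 0, 0], [0, 0, 0], [0, 0, 0]], hand=[0, 0, 0, 0.1, 1, 1, 1, 1], newtons=60)

```text
time_s: 3.1
tcp_pos: [519.1, -221.0, 38.5]
tcp_rot: [0.91, 0.415, -0.001, 0.0]
ft_force: [-0.4, -0.2, 5.6]
gripper_width: 0.364
```

```bash
python3 -c "
from g import *
s=st();go([(518,-220.5,37,-.71)],s)"
```

```text
t 3.1 tcp [ 519.1 -221.    38.5] yaw -0.714 F [-0.4 -0.2  5.6] w 0.364 q [-0.5   0.14  1.98 -0.    1.02  0.22]
(518, -220.5, 37) [-0.0003, -0.0011, 0.0015] [-0.01, 0.02, -0.04]
```

```bash
python3 -c "
from g import *
s=st();go([(519,-221,140,-.71),(*jw(0,0),140,JY-np.pi)],s)"
```

```text
t 3.1 tcp [ 519.1 -221.    38.5] yaw -0.714 F [-0.4 -0.2  5.6] w 0.364 q [-0.5   0.14  1.98 -0.    1.02  0.22]
(519, -221, 140) [-0.0003, -0.0001, -0.1015] [-0.01, 0.02, -0.04]
(np.float64(570.6), np.float64(43.3), 140) [0.2333, -0.1342, -0.1019] [0.0, 0.02, 6.67]
```

Request:
step_arm(translation=[[0, 0, -0.03], [0.01, -0.006, -0.07], [0.05, -0.029, -0.1019], [0.1, -0.0575, -0.1019], [0.15, -0.0863, -0.1019], [0.2, -0.115, -0.1019], [0.2333, -0.1342, -0.1019], [0.2333, -0.1342, -0.1019]], angular=[[0, 0, 0], [0, 0, 0.7], [0, 0, 1.9], [0, 0, 3.1], [0, 0, 4.3], [0, 0, 5.5], [0, 0, 6.67], [0, 0, 6.67]], hand=[1, 1, 1, 1, 1, 1, 1, 1])

```text
time_s: 4.1
tcp_pos: [570.3, 45.6, 139.4]
tcp_rot: [0.997, 0.081, -0.002, 0.0]
ft_force: [0.3, -0.2, -1.5]
gripper_width: 0.364
```

Run:
```python
from g import *
from h import *
s=st();go([(*jw(0,0),140,JY-np.pi)],s)
o=[]
for n,(x,y,w,h_) in(("top",(195,150,80,112)),("side",(210,110,80,112))):
    im=r.get_image(n)[...,::-1];cv2.imwrite(f"pics/{n}1.png",im)
    o.append(cv2.resize(im[y:y+h_,x:x+w],None,fx=5,fy=5,interpolation=cv2.INTER_CUBIC))
cv2.imwrite("pics/p1.png",np.hstack(o));st()
```

```text
t 4.1 tcp [570.3  45.6 139.4] yaw -1.409 F [ 0.3 -0.2 -1.5] w 0.364 q [-0.01  0.03  1.91 -0.    1.21  1.4 ]
(np.float64(570.6), np.float64(43.3), 140) [-0.0001, 0.0023, -0.0006] [0.01, 0.03, 0.04]
t 4.2 tcp [570.2  43.2 139.4] yaw -1.411 F [ 0.1  0.2 -0.7] w 0.365 q [-0.02  0.03  1.91 -0.    1.21  1.39]
```

View pics/p1.png

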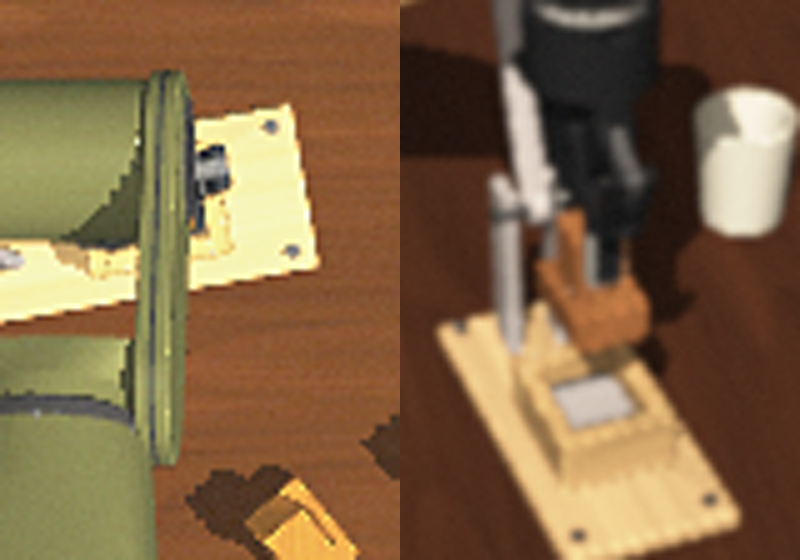

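The foot is held upright over the pocket (foot at about (595,290) in the right half, plate at (595,400)). I'll check its sideways offset numerically with an edge fit in the side view.

Run:
```python
from g import *
from h import *
im={"side":cv2.imread("pics/side1.png")}
E=loop(rect(-32,32,-23,23,26))[:]
B=loop(rect(-32,32,-23,23,2))
# visible from side cam: which bottom edges? camera pos
c=CAL["side"]["extrinsics"];print("cam",(-c[:3,:3].T@c[:3,3]).round())
jy=JY;C=-c[:3,:3].T@c[:3,3]
d=np.array([[np.cos(jy),np.sin(jy)],[-np.sin(jy),np.cos(jy)]])@(C[:2]-JP);print("cam in jig dir",d.round())
nor=[(0,-1),(1,0),(0,1),(-1,0)]
vis=[i for i in range(4) if np.dot(nor[i],d)>60]
ed=[E[i] for i in vis]+[B[i] for i in vis]
for z0 in(99.,100.9,103.):
    p,co=fit(ed,(570.3,43.2,JY),im,("side",),sig=(1.5,1,.6),z0=z0);print(z0,p.round(2),round(co,3))
J=JIG[:4]+JIG[8:]
print(fit(J[:3:2]+J[3:4]+[JIG[8:][i] for i in vis],(570.6,43.3,JY),im,("side",),sig=(1.,.6)))
s=st();go([(*jw(0,0),z,JY-np.pi) for z in(100,90,82,78)],s)
```

```text
cam [ 354. -988.  894.]
cam in jig dir [-984.  377.]
99.0 [571.88  49.18   1.79] -0.232
100.9 [571.39  46.75   1.79] -0.232
103.0 [570.94  44.26   1.79] -0.232
(array([571.51677154,  35.60987454,   1.73147063]), np.float32(-0.36090097))
t 4.2 tcp [570.2  43.2 139.4] yaw -1.411 F [ 0.1  0.2 -0.7] w 0.365 q [-0.02  0.03  1.91 -0.    1.21  1.39]
(np.float64(570.6), np.float64(43.3), 100) [0.0006, -0.0, 0.0394] [0.01, 0.03, 0.02]
(np.float64(570.6), np.float64(43.3), 90) [0.0006, -0.0001, 0.0494] [0.01, 0.03, 0.02]
(np.float64(570.6), np.float64(43.3), 82) [0.0006, -0.0001, 0.0574] [0.01, 0.03, 0.02]
(np.float64(570.6), np.float64(43.3), 78) [0.0006, -0.0001, 0.0614] [0.01, 0.03, 0.02]
```

Request:
step_arm(translation=[[0.0004, 0, 0.02], [0.0004, 0, 0.036], [0.0004, 0, 0.046], [0.0004, 0, 0.046], [0.0004, 0, 0.049], [0.0004, 0, 0.052], [0.0004, 0, 0.055], [0.0004, 0, 0.055]], angular=[[0, 0, 0], [0, 0, 0], [0, 0, 0], [0, 0, 0], [0, 0, 0], [0, 0, 0], [0, 0, 0], [0, 0, 0]], hand=[1, 1, 1, 1, 1, 1, 1, 1])

```text
time_s: 5.2
tcp_pos: [570.2, 43.3, 84.2]
tcp_rot: [0.997, 0.08, -0.002, 0.001]
ft_force: [-0.3, -0.3, -0.7]
gripper_width: 0.365
```

Run:
```python
from g import *
from h import *
s=st();print(s["wrist_torque"].round(2));go([(*jw(0,0),z,JY-np.pi) for z in(78,74)],s)
n,(x,y,w,h_)="side",(210,110,80,112)
im=r.get_image(n)[...,::-1];cv2.imwrite(f"pics/{n}2.png",im)
cv2.imwrite("pics/p2.png",cv2.resize(im[y:y+h_,x:x+w],None,fx=5,fy=5,interpolation=cv2.INTER_CUBIC));st()
```

```text
t 5.2 tcp [570.2  43.3  84.2] yaw -1.411 F [-0.3 -0.3 -0.7] w 0.365 q [-0.02  0.09  1.94 -0.    1.11  1.39]
[ 0.03 -0.08 -0.02]
(np.float64(570.6), np.float64(43.3), 78) [0.0004, 0.0, 0.0062] [0.01, 0.04, 0.02]
(np.float64(570.6), np.float64(43.3), 74) [0.0004, 0.0, 0.0102] [0.01, 0.04, 0.02]
t 5.25 tcp [570.4  43.3  84.4] yaw -1.411 F [ 0.1  0.5 -0.8] w 0.365 q [-0.02  0.09  1.94 -0.    1.11  1.39]
```

View pics/p2.png

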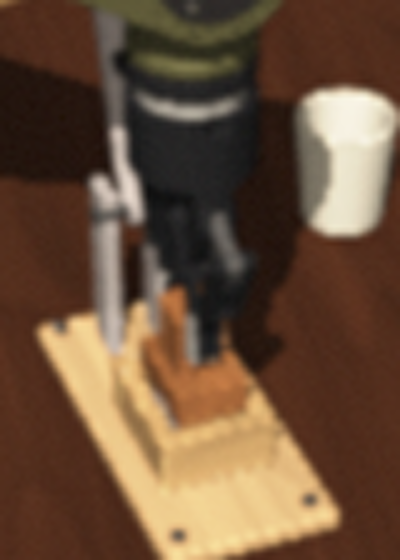

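Request:
step_arm(translation=[[0.0003, 0, 0.001], [0.0003, 0, 0.002], [0.0003, 0, 0.003], [0.0003, 0, 0.004], [0.0003, 0, 0.005], [0.0003, 0, 0.006], [0.0003, 0, 0.006], [0.0003, 0, 0.006]], angular=[[0, 0, 0], [0, 0, 0], [0, 0, 0], [0, 0, 0], [0, 0, 0], [0, 0, 0], [0, 0, 0], [0, 0, 0]], hand=[1, 1, 1, 1, 1, 1, 1, 1])

```text
time_s: 6.25
tcp_pos: [570.7, 43.3, 78.4]
tcp_rot: [0.997, 0.08, -0.002, 0.001]
ft_force: [0.4, -0.2, -2.2]
gripper_width: 0.369
```

```bash
python3 -c "
from g import *
s=st();print(s['wrist_torque'].round(2))"
```

```text
t 6.25 tcp [570.7  43.3  78.4] yaw -1.411 F [ 0.4 -0.2 -2.2] w 0.369 q [-0.02  0.1   1.95 -0.    1.1   1.39]
[ 0.02 -0.01 -0.01]
```

Request:
step_arm(translation=[[0, 0, 0.001], [0, 0, 0.002], [0, 0, 0.003], [0, 0, 0.004], [0, 0, 0.005], [0, 0, 0.006], [0, 0, 0.006], [0, 0, 0.006]], angular=[[0, 0, 0], [0, 0, 0], [0, 0, 0], [0, 0, 0], [0, 0, 0], [0, 0, 0], [0, 0, 0], [0, 0, 0]], hand=[1, 1, 1, 1, 1, 1, 1, 1])

```text
time_s: 7.25
tcp_pos: [571.0, 43.3, 73.6]
tcp_rot: [0.997, 0.08, -0.001, 0.001]
ft_force: [-2.6, 0.2, 4.3]
gripper_width: 0.365
```

```bash
python3 -c "
from g import *
s=st();print(s['wrist_torque'].round(2))"
```

```text
t 7.25 tcp [571.   43.3  73.6] yaw -1.411 F [-2.6  0.2  4.3] w 0.365 q [-0.02  0.11  1.95 -0.    1.09  1.39]
[0.07 0.56 0.04]
```

Request:
step_arm(translation=[[-0.0006, 0, 0.001], [-0.0006, 0, 0.002], [-0.0006, 0, 0.003], [-0.0006, 0, 0.004], [-0.0006, 0, 0.005], [-0.0006, 0, 0.006], [-0.0006, 0, 0.006], [-0.0006, 0, 0.006]], angular=[[0, 0, 0], [0, 0, 0], [0, 0, 0], [0, 0, 0], [0, 0, 0], [0, 0, 0], [0, 0, 0], [0, 0, 0]], hand=[1, 1, 1, 1, 1, 1, 1, 1])

```text
time_s: 8.25
tcp_pos: [571.1, 43.3, 70.9]
tcp_rot: [0.997, 0.08, -0.001, 0.001]
ft_force: [-8.4, 0.1, 18.4]
gripper_width: 0.366
```

```bash
python3 -c "
from g import *
s=st();print(s['wrist_torque'].round(2))"
```

```text
t 8.25 tcp [571.1  43.3  70.9] yaw -1.411 F [-8.4  0.1 18.4] w 0.366 q [-0.02  0.11  1.95 -0.    1.08  1.39]
[0.18 1.63 0.03]
```

Request:
step_arm(translation=[[-0.001, 0, 0.0], [-0.002, 0, 0.0], [-0.002, 0, 0.001], [-0.002, 0, 0.0015], [-0.002, 0, 0.002], [-0.002, 0, 0.0025], [-0.002, 0, 0.003], [-0.002, 0, 0.003]], angular=[[0, 0, 0], [0, 0, 0], [0, 0, 0], [0, 0, 0], [0, 0, 0], [0, 0, 0], [0, 0, 0], [0, 0, 0]], hand=[1, 1, 1, 1, 1, 1, 1, 1])

```text
time_s: 9.25
tcp_pos: [569.9, 42.9, 70.9]
tcp_rot: [0.997, 0.08, -0.001, 0.001]
ft_force: [-6.3, -0.7, 16.7]
gripper_width: 0.36
```

```bash
python3 -c "
from g import *
s=st();print(s['wrist_torque'].round(2))"
```

```text
t 9.25 tcp [569.9  42.9  70.9] yaw -1.411 F [-6.3 -0.7 16.7] w 0.36 q [-0.02  0.11  1.95 -0.    1.08  1.39]
[ 0.15  1.35 -0.04]
```

Request:
step_arm(translation=[[-0.0005, 0, 0.001], [-0.0005, 0, 0.002], [-0.0005, 0, 0.003], [-0.0005, 0, 0.0038], [-0.0005, 0, 0.0043], [-0.0005, 0, 0.0043], [-0.0005, 0, 0.0043], [-0.0005, 0, 0.0043]], angular=[[0, 0, 0], [0, 0, 0], [0, 0, 0], [0, 0, 0], [0, 0, 0], [0, 0, 0], [0, 0, 0], [0, 0, 0]], hand=[1, 1, 1, 1, 1, 1, 1, 1])

```text
time_s: 10.25
tcp_pos: [570.1, 42.9, 70.9]
tcp_rot: [0.997, 0.08, -0.001, 0.001]
ft_force: [-11.7, 0.2, 26.1]
gripper_width: 0.363
```

Run:
```python
from g import *
from h import *
s=st();print(s['wrist_torque'].round(2))
n,(x,y,w,h_)="side",(210,110,80,112)
im=r.get_image(n)[...,::-1];cv2.imwrite(f"pics/{n}3.png",im)
im=cv2.resize(im[y:y+h_,x:x+w],None,fx=5,fy=5,interpolation=cv2.INTER_CUBIC);im0=im.copy()
# expected plinth top & wall top if foot underside at 32.4
f=(*s["tcp_pos"][:2],JY)
for ed,p,z,col in((FOOT,f,32.4,(255,0,0)),(JIG[4:],(*JP,JY),0,(0,255,0))):
    for a,b in ed:
        uv=(proj(n,T(p,np.array([a,b])+[0,0,z]))-[x,y]+.5)*5-.5
        cv2.line(im,*[tuple(int(v) for v in q) for q in uv.round()],col,1,cv2.LINE_AA)
cv2.imwrite("pics/p3.png",np.hstack([im0,im]));st()
```

```text
t 10.25 tcp [570.1  42.9  70.9] yaw -1.411 F [-11.7   0.2  26.1] w 0.363 q [-0.02  0.11  1.95 -0.    1.08  1.39]
[0.12 2.14 0.05]
t 10.3 tcp [570.1  42.9  70.9] yaw -1.411 F [-11.1  -1.2  24.5] w 0.364 q [-0.02  0.11  1.95 -0.    1.08  1.39]
```

View pics/p3.png

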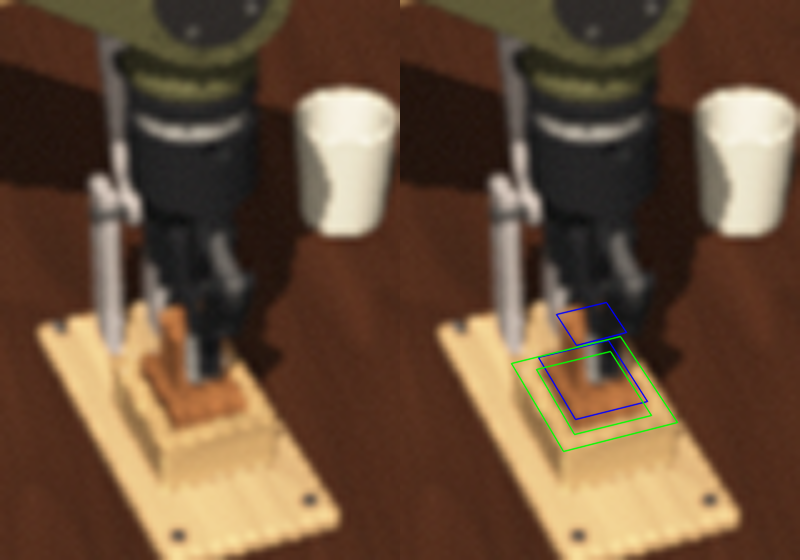

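Pressing from 17 N to 26 N moved nothing (z stayed at 70.9), so the foot is solid on the stop with its underside at about 32.4 mm. In the picture the foot sits inside the pocket walls, upright. I'll unload, release and lift.

Request:
step_arm(translation=[[0, 0, 0], [0, 0, 0], [0, 0, 0], [0, 0, 0], [0, 0, -0.02], [0, 0, -0.07], [0, 0, -0.12], [0, 0, -0.17]], angular=[[0, 0, 0], [0, 0, 0], [0, 0, 0], [0, 0, 0], [0, 0, 0], [0, 0, 0], [0, 0, 0], [0, 0, 0]], hand=[1, 0, 0, 0, 0, 0, 0, 0])

```text
time_s: 11.3
tcp_pos: [570.5, 43.2, 244.2]
tcp_rot: [0.997, 0.08, -0.0, 0.001]
ft_force: [0.1, 0.3, 0.6]
gripper_width: 1.001
```

Run:
```python
from g import *
from h import *
from scipy.optimize import minimize_scalar
s=st()
def H(a,y=0): return np.array([*jw(95-170*np.cos(a),y),121+170*np.sin(a)])
obs={"top":np.array([55.5/7-.5+155,216.5/7-.5+165]),"side":np.array([360.5*.64-.5,149.5*.64-.5])}
for n in obs:
    m=minimize_scalar(lambda a:np.sum((proj(n,[H(a)])[0]-obs[n])**2),bounds=(1.5,2.1),method="bounded");print(n,m.x,m.fun**.5,proj(n,[H(m.x)]),obs[n])
for n,(x,y,w,h_) in(("top",(140,140,110,85)),("side",(190,70,110,85))):
    im=r.get_image(n)[...,::-1];cv2.imwrite(f"pics/{n}4.png",im)
    c=cv2.resize(im[y:y+h_,x:x+w],None,fx=3.6,fy=3.6,interpolation=cv2.INTER_CUBIC);cv2.imwrite(f"pics/c4{n}.png",c)
cv2.imwrite("pics/p4.png",np.hstack([cv2.imread("pics/c4top.png"),cv2.imread("pics/c4side.png")]))
go([(*H(1.8,26)[:2],335,JY-np.pi)])
```

```text
t 11.3 tcp [570.5  43.2 244.2] yaw -1.411 F [0.1 0.3 0.6] w 1.001 q [-0.02 -0.06  1.81 -0.    1.38  1.39]
top 1.881742135259891 0.02188071126220585 [[162.42408939 195.40715469]] [162.42857143 195.42857143]
side 1.8701746956248217 1.4925375865819828 [[229.57508109  96.52601191]] [230.22  95.18]
(np.float64(523.8728997560186), np.float64(171.15948007616487), 335) [-0.0282, -0.1341, -0.0851] [0.04, -0.12, 0.02]
```

View pics/p4.png

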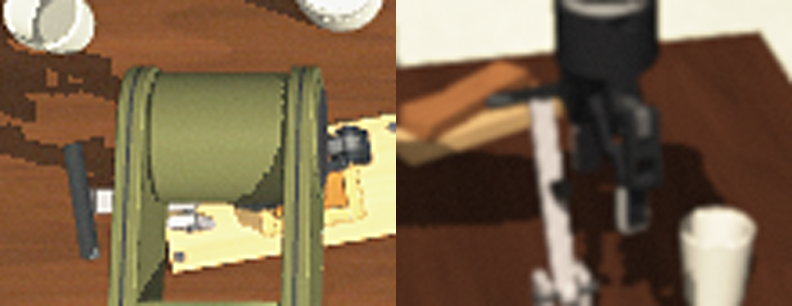

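```bash
cat >> g.py <<'E'
def H(a,y=26,dz=-20): return (*jw(95-170*np.cos(a),y),121+170*np.sin(a)+dz,JY-np.pi)
E
python3 -c "
from g import *
h=H(1.878);print(h);go([(h[0],h[1],325,h[3]),h])"
```

```text
(np.float64(521.859055782461), np.float64(183.7825420662881), np.float64(263.0410911395588), -1.412592653589793)
(np.float64(521.859055782461), np.float64(183.7825420662881), 325) [-0.0283, -0.1469, -0.0751] [0.04, -0.12, 0.02]
(np.float64(521.859055782461), np.float64(183.7825420662881), np.float64(263.0410911395588)) [-0.0291, -0.1471, -0.0132] [0.04, -0.12, 0.02]
```

Request:
step_arm(translation=[[0, 0, -0.05], [-0.005, -0.02, -0.09], [-0.015, -0.07, -0.09], [-0.025, -0.12, -0.085], [-0.0283, -0.147, -0.08], [-0.0285, -0.147, -0.065], [-0.029, -0.1471, -0.035], [-0.0291, -0.1471, -0.0132]], angular=[[0.04, -0.12, 0], [0.04, -0.12, 0], [0.04, -0.12, 0], [0.04, -0.12, 0], [0.04, -0.12, 0], [0.04, -0.12, 0], [0.04, -0.12, 0], [0.04, -0.12, 0]], hand=[0, 0, 0, 0, 0, 0, 0, 0])

```text
time_s: 12.4
tcp_pos: [521.5, 182.9, 261.2]
tcp_rot: [0.997, 0.08, -0.001, 0.0]
ft_force: [0.6, -0.7, 0.3]
gripper_width: 1.0
```

Run:
```python
from g import *
from h import *
s=st();go([H(1.878)],s)
o=[]
for n,(x,y,w,h_) in(("top",(140,140,110,85)),("side",(190,50,110,85))):
    im=r.get_image(n)[...,::-1]
    o.append(cv2.resize(im[y:y+h_,x:x+w],None,fx=3.6,fy=3.6,interpolation=cv2.INTER_CUBIC))
cv2.imwrite("pics/p5.png",np.hstack(o));st()
```

```text
t 12.4 tcp [521.5 182.9 261.2] yaw -1.411 F [ 0.6 -0.7  0.3] w 1.0 q [ 0.24 -0.11  1.83  0.    1.42  1.65]
(np.float64(521.859055782461), np.float64(183.7825420662881), np.float64(263.0410911395588)) [0.0005, -0.0009, -0.0019] [0.0, 0.01, 0.01]
t 12.5 tcp [520.4 182.6 259.1] yaw -1.412 F [-0.8  0.5 -0. ] w 1.002 q [ 0.24 -0.11  1.84  0.    1.42  1.65]
```

View pics/p5.png

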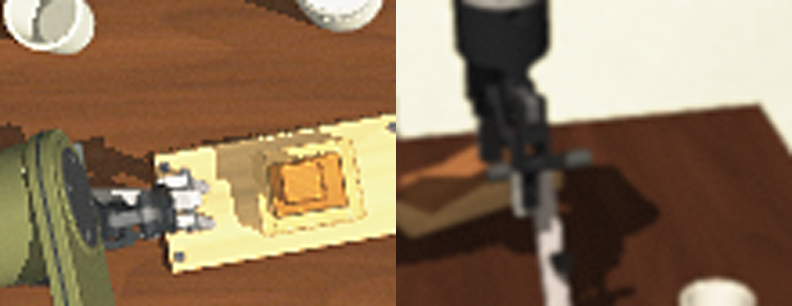

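Request:
step_arm(translation=[[0.001, -0.001, -0.003], [0.001, -0.001, -0.003], [0.001, -0.001, -0.003], [0.001, -0.001, -0.003], [0.001, -0.001, -0.003], [0.001, -0.001, -0.003], [0.001, -0.001, -0.003], [0.001, -0.001, -0.003]], angular=[[0, 0, 0], [0, 0, 0], [0, 0, 0], [0, 0, 0], [0, 0, 0], [0, 0, 0], [0, 0, 0], [0, 0, 0]], hand=[0.3, 0.6, 0.9, 1, 1, 1, 1, 1], newtons=25)

```text
time_s: 13.5
tcp_pos: [521.5, 184.0, 262.9]
tcp_rot: [0.997, 0.08, -0.003, 0.0]
ft_force: [-1.0, 1.9, 5.3]
gripper_width: 0.153
```

Run:
```python
from g import *
s=st()
# fit angle: grip centre along jig x
d=s["tcp_pos"][:2]-JP;jx=d@[np.cos(JY),np.sin(JY)];jy=d@[-np.sin(JY),np.cos(JY)]
a=np.arccos((95-jx)/170);print(jx,jy,a,"bar z",121+170*np.sin(a),"dz",s["tcp_pos"][2]-121-170*np.sin(a))
dz=s["tcp_pos"][2]-121-170*np.sin(a)
go([H(t,jy,dz) for t in (1.8,1.7,1.58,1.46,1.34,1.22,1.1,1.0)],s)
```

```text
t 13.5 tcp [521.5 184.  262.9] yaw -1.411 F [-1.   1.9  5.3] w 0.153 q [ 0.24 -0.11  1.83  0.    1.42  1.65]
146.6962046721777 26.327539890250527 1.879784959538341 bar z 282.94907354626116 dz -20.042774806857636
(np.float64(523.549450223878), np.float64(171.1078779457498), np.float64(266.51132244243547)) [-0.0, 0.0131, -0.0036] [-0.0, 0.05, 0.01]
(np.float64(526.1837201818186), np.float64(154.5958971694733), np.float64(269.54024297006197)) [-0.0001, 0.0298, -0.0066] [-0.0, 0.05, 0.01]
(np.float64(529.3880131063634), np.float64(134.51093092971598), np.float64(270.9500250979281)) [-0.0001, 0.0501, -0.0081] [-0.0, 0.05, 0.01]
(np.float64(532.5958512957908), np.float64(114.40374246272972), np.float64(269.91484697312194)) [-0.0001, 0.0705, -0.007] [-0.0, 0.05, 0.01]
(np.float64(535.7610972850167), np.float64(94.56352799695668), np.float64(266.44959728134666)) [-0.0001, 0.0906, -0.0036] [-0.0, 0.05, 0.01]
(np.float64(538.8382262009998), np.float64(75.27564394631827), np.float64(260.60411576738386)) [-0.0001, 0.1101, 0.0023] [-0.0, 0.05, 0.01]
(np.float64(541.7829805346213), np.float64(56.817502706447705), np.float64(252.4624764035864)) [-0.0001, 0.1288, 0.0104] [-0.0, 0.05, 0.01]
(np.float64(544.1051955533028), np.float64(42.26152691085113), np.float64(244.00729261048477)) [-0.0001, 0.1436, 0.0189] [-0.0, 0.05, 0.01]
```

Request:
step_arm(translation=[[0, 0.0131, -0.0036], [0, 0.0298, -0.0066], [0, 0.0501, -0.0081], [0, 0.0705, -0.007], [0, 0.0906, -0.0036], [0, 0.1101, 0.0023], [0, 0.1288, 0.0104], [0, 0.1436, 0.0189]], angular=[[0, 0.05, 0], [0, 0.05, 0], [0, 0.05, 0], [0, 0.05, 0], [0, 0.05, 0], [0, 0.05, 0], [0, 0.05, 0], [0, 0.05, 0]], hand=[1, 1, 1, 1, 1, 1, 1, 1])

```text
time_s: 14.5
tcp_pos: [544.2, 40.9, 243.0]
tcp_rot: [0.997, 0.079, -0.0, -0.0]
ft_force: [-0.3, 3.0, -0.8]
gripper_width: 0.149
```

```bash
cat > k.py <<'E'
from g import *
import sys
s=st()
d=s["tcp_pos"][:2]-JP;jx=d@[np.cos(JY),np.sin(JY)];jy=d@[-np.sin(JY),np.cos(JY)]
a=np.arctan2(s["tcp_pos"][2]+20-121,95-jx);print("jx,jy",jx.round(1),jy.round(1),"a",a.round(3),"R",np.hypot(s["tcp_pos"][2]+20-121,95-jx).round(1))
go([H(t,26.2,-20) for t in map(float,sys.argv[1:])],s)
E
python3 k.py .9 .8 .7 .6 .52 .45 .4 .4
```

```text
t 14.5 tcp [544.2  40.9 243. ] yaw -1.412 F [-0.3  3.  -0.8] w 0.149 q [-0.02 -0.11  1.87  0.    1.39  1.39]
jx,jy 1.8 26.5 a 0.99 R 169.9
(np.float64(546.4087713989496), np.float64(28.63193212061816), np.float64(234.16557463667218)) [0.0003, 0.0124, 0.0088] [-0.0, 0.01, 0.01]
(np.float64(548.4200556124467), np.float64(16.024915072579933), np.float64(222.95053545291887)) [0.0003, 0.0252, 0.02] [-0.0, 0.01, 0.01]
(np.float64(550.2448992633158), np.float64(4.586534130629097), np.float64(210.51700683040747)) [0.0003, 0.0368, 0.0325] [-0.0, 0.01, 0.01]
(np.float64(551.8650691170106), np.float64(-5.568922183888354), np.float64(196.989220477156)) [0.0003, 0.0471, 0.046] [-0.0, 0.01, 0.01]
(np.float64(553.002888440806), np.float64(-12.700936404660567), np.float64(185.46962343343523)) [0.0003, 0.0543, 0.0575] [-0.0, 0.01, 0.01]
(np.float64(553.8767482761966), np.float64(-18.178414807979102), np.float64(174.94414079890913)) [0.0003, 0.0599, 0.068] [-0.0, 0.01, 0.01]
(np.float64(554.4288414064773), np.float64(-21.63901349355787), np.float64(167.20111819247057)) [0.0003, 0.0634, 0.0758] [-0.0, 0.01, 0.01]
(np.float64(554.4288414064773), np.float64(-21.63901349355787), np.float64(167.20111819247057)) [0.0003, 0.0634, 0.0758] [-0.0, 0.01, 0.01]
```

Request:
step_arm(translation=[[0, 0.0124, 0.0088], [0, 0.0252, 0.02], [0, 0.0368, 0.0325], [0, 0.0471, 0.046], [0, 0.0543, 0.0575], [0, 0.0599, 0.068], [0, 0.0634, 0.0758], [0, 0.0634, 0.0758]], angular=[[0, 0, 0], [0, 0, 0], [0, 0, 0], [0, 0, 0], [0, 0, 0], [0, 0, 0], [0, 0, 0], [0, 0, 0]], hand=[1, 1, 1, 1, 1, 1, 1, 1])

```text
time_s: 15.5
tcp_pos: [554.0, -22.2, 166.1]
tcp_rot: [0.997, 0.079, -0.001, 0.0]
ft_force: [1.3, 1.2, -2.7]
gripper_width: 0.15
```

```bash
python3 k.py .35 .3 .25 .22 .19 .17 .15 .14
```

```text
t 15.5 tcp [554.  -22.2 166.1] yaw -1.412 F [ 1.3  1.2 -2.7] w 0.15 q [-0.14 -0.04  1.93 -0.    1.25  1.28]
jx,jy -62.0 26.7 a 0.393 R 170.0
(np.float64(554.9192764174508), np.float64(-24.713130270692616), np.float64(159.29262726742672)) [0.0005, 0.0027, 0.0069] [0.0, 0.01, 0.0]
(np.float64(555.3468274770032), np.float64(-27.393081448409603), np.float64(151.23843513242772)) [0.0005, 0.0054, 0.0149] [0.0, 0.01, 0.0]
(np.float64(555.7104259301501), np.float64(-29.67216854445614), np.float64(143.0586730732689)) [0.0005, 0.0077, 0.0231] [0.0, 0.01, 0.0]
(np.float64(555.8975029668029), np.float64(-30.844794160741642), np.float64(138.09903592374778)) [0.0005, 0.0089, 0.028] [0.0, 0.01, 0.0]
(np.float64(556.0610584243615), np.float64(-31.869983155864205), np.float64(133.1060121460051)) [0.0005, 0.0099, 0.033] [0.0, 0.01, 0.0]
(np.float64(556.1569542910332), np.float64(-32.47107216051843), np.float64(129.76099934138932)) [0.0005, 0.0105, 0.0364] [0.0, 0.01, 0.0]
(np.float64(556.2422919098832), np.float64(-33.00598055807838), np.float64(126.40448252051186)) [0.0005, 0.0111, 0.0397] [0.0, 0.01, 0.0]
(np.float64(556.280990544176), np.float64(-33.24854913142691), np.float64(124.7223294895202)) [0.0005, 0.0113, 0.0414] [0.0, 0.01, 0.0]
```

Request:
step_arm(translation=[[0.0003, 0.0027, 0.0069], [0.0003, 0.0054, 0.0149], [0.0003, 0.0077, 0.0231], [0.0003, 0.0089, 0.028], [0.0003, 0.0099, 0.033], [0.0003, 0.0105, 0.0364], [0.0003, 0.011, 0.039], [0.0003, 0.011, 0.039]], angular=[[0, 0, 0], [0, 0, 0], [0, 0, 0], [0, 0, 0], [0, 0, 0], [0, 0, 0], [0, 0, 0], [0, 0, 0]], hand=[1, 1, 1, 1, 1, 1, 1, 1])

```text
time_s: 16.5
tcp_pos: [555.8, -32.7, 126.5]
tcp_rot: [0.997, 0.079, -0.001, -0.0]
ft_force: [-0.2, 5.2, -2.2]
gripper_width: 0.148
```

```bash
python3 k.py .13 .12 .11 .1 .09
```

```text
t 16.5 tcp [555.8 -32.7 126.5] yaw -1.412 F [-0.2  5.2 -2.2] w 0.148 q [-0.16  0.01  1.95 -0.    1.18  1.26]
jx,jy -72.7 26.6 a 0.151 R 169.6
(np.float64(556.3170371470014), np.float64(-33.474494392317084), np.float64(123.03780424534813)) [0.0004, 0.0009, 0.0035] [-0.0, 0.02, 0.01]
(np.float64(556.3504281137289), np.float64(-33.683793746410956), np.float64(121.35107523911628)) [0.0004, 0.0011, 0.0052] [-0.0, 0.02, 0.01]
(np.float64(556.3811601052897), np.float64(-33.87642626394758), np.float64(119.66231114231971)) [0.0004, 0.0013, 0.0069] [-0.0, 0.02, 0.01]
(np.float64(556.4092300485104), np.float64(-34.052372681835735), np.float64(117.97168082996077)) [0.0004, 0.0015, 0.0086] [-0.0, 0.02, 0.01]
(np.float64(556.4346351364198), np.float64(-34.211615405580275), np.float64(116.27935336366187)) [0.0004, 0.0016, 0.0103] [-0.0, 0.02, 0.01]
```

Request:
step_arm(translation=[[0, 0.0002, 0.001], [0, 0.0005, 0.002], [0, 0.0007, 0.003], [0, 0.0009, 0.004], [0, 0.0011, 0.005], [0, 0.0012, 0.006], [0, 0.0012, 0.006], [0, 0.0012, 0.006]], angular=[[0, 0, 0], [0, 0, 0], [0, 0, 0], [0, 0, 0], [0, 0, 0], [0, 0, 0], [0, 0, 0], [0, 0, 0]], hand=[1, 1, 1, 1, 1, 1, 1, 1])

```text
time_s: 17.5
tcp_pos: [556.0, -33.2, 122.6]
tcp_rot: [0.997, 0.079, -0.001, -0.001]
ft_force: [-6.7, 7.7, 10.4]
gripper_width: 0.155
```

```bash
python3 k.py .11 .1 .09
```

```text
t 17.5 tcp [556.  -33.2 122.6] yaw -1.412 F [-6.7  7.7 10.4] w 0.155 q [-0.16  0.01  1.96  0.    1.17  1.26]
jx,jy -73.3 26.4 a 0.128 R 169.6
(np.float64(556.3811601052897), np.float64(-33.87642626394758), np.float64(119.66231114231971)) [0.0002, 0.0007, 0.0029] [-0.01, 0.02, 0.01]
(np.float64(556.4092300485104), np.float64(-34.052372681835735), np.float64(117.97168082996077)) [0.0003, 0.0009, 0.0046] [-0.01, 0.02, 0.01]
(np.float64(556.4346351364198), np.float64(-34.211615405580275), np.float64(116.27935336366187)) [0.0003, 0.0011, 0.0063] [-0.01, 0.02, 0.01]
```

Request:
step_arm(translation=[[0, 0, 0.0005], [0, 0, 0.0005], [0, 0, 0.0005], [0, 0, 0.0005], [0, 0, -0.005], [0, 0, -0.03], [0, 0, -0.07], [0, 0, -0.12]], angular=[[0, 0, 0], [0, 0, 0], [0, 0, 0], [0, 0, 0], [0, 0, 0], [0, 0, 0], [0, 0, 0], [0, 0, 0]], hand=[1, 0.5, 0.5, 0.5, 0.5, 0.5, 0.5, 0.5])

```text
time_s: 18.5
tcp_pos: [555.6, -33.4, 242.9]
tcp_rot: [0.997, 0.079, -0.002, -0.001]
ft_force: [0.3, 0.3, 0.1]
gripper_width: 0.497
```

Run:
```python
from g import *
from h import *
s=st();go([(420,-150,260,JY-np.pi)],s)
o=[]
for n,(x,y,w,h_) in(("top",(185,150,80,80)),("side",(200,140,80,80))):
    im=r.get_image(n)[...,::-1];cv2.imwrite(f"pics/{n}6.png",im)
    o.append(cv2.resize(im[y:y+h_,x:x+w],None,fx=5,fy=5,interpolation=cv2.INTER_CUBIC))
cv2.imwrite("pics/p6.png",np.hstack(o))
```

```text
t 18.5 tcp [555.6 -33.4 242.9] yaw -1.412 F [0.3 0.3 0.1] w 0.497 q [-0.16 -0.09  1.84  0.    1.39  1.26]
(420, -150, 260) [-0.1524, 0.0937, -0.0167] [-0.02, 0.04, 0.0]
```

View pics/p6.png

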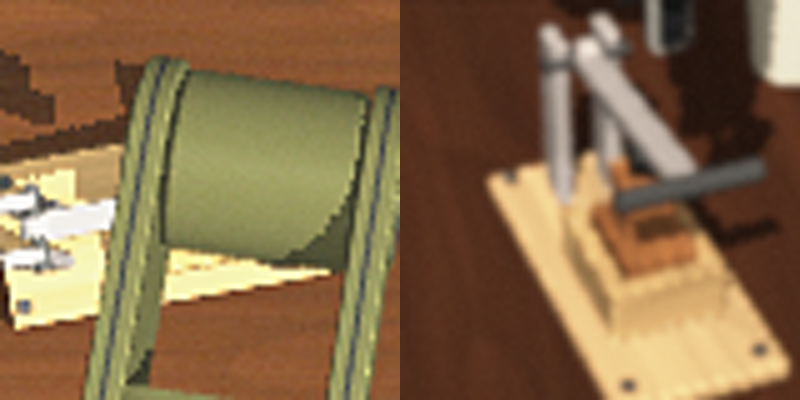

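The clamp is down over the foot. Handle ends are at (620,203) and (762,167) in the right half. I'll move the arm clear and measure the handle height.

Request:
step_arm(translation=[[-0.01, 0.005, -0.015], [-0.03, 0.03, -0.03], [-0.06, 0.07, -0.03], [-0.09, 0.11, -0.03], [-0.12, 0.15, -0.03], [-0.14, 0.19, -0.03], [-0.15, 0.22, -0.03], [-0.15, 0.22, -0.03]], angular=[[0, 0, 0], [0, 0, 0], [0, 0, 0], [0, 0, 0], [0, 0, 0], [0, 0, 0], [0, 0, 0], [0, 0, 0]], hand=[0.5, 0.5, 0.5, 0.5, 0.5, 0.5, 0.5, 0.5])

```text
time_s: 19.6
tcp_pos: [444.7, -276.5, 279.3]
tcp_rot: [0.997, 0.078, 0.005, 0.001]
ft_force: [0.9, 0.7, -0.4]
gripper_width: 0.502
```

Run:
```python
from g import *
from h import *
st();o=[]
HB=lambda a:np.array([[*jw(95-170*np.cos(a),y),121+170*np.sin(a)] for y in np.linspace(-44,44,40)])
for n,(x,y,w,h_) in(("top",(190,150,80,80)),("side",(210,140,80,80))):
    im=r.get_image(n)[...,::-1];cv2.imwrite(f"pics/{n}7.png",im)
    c=cv2.resize(im[y:y+h_,x:x+w],None,fx=5,fy=5,interpolation=cv2.INTER_CUBIC)
    for a,col in((.0,(0,0,255)),(.12,(0,255,0))):
        uv=(proj(n,HB(a)[[0,-1]])-[x,y]+.5)*5-.5
        cv2.line(c,*[tuple(int(v) for v in q) for q in uv.round()],col,1,cv2.LINE_AA)
    o.append(c)
cv2.imwrite("pics/p7.png",np.hstack(o))
im=cv2.imread("pics/side7.png");g=cv2.GaussianBlur(im.astype(np.float32),(0,0),.7).sum(2)
for y0,s in((-40,1),(-30,1),(20,1),(36,1)): pass
# grey-neutral bar: mean saturation along the projected bar vs. angle
hs=cv2.cvtColor(im,cv2.COLOR_BGR2HSV)[...,1].astype(np.float32)
P=np.linspace(-.05,.3,36)
v=[cv2.remap(hs,*np.split(proj("side",HB(a)).astype(np.float32),2,1),1).mean() for a in P]
w=np.clip(np.median(v)-np.array(v),0,None);w*=w>w.max()/2;print("a centroid",(P*w).sum()/w.sum(),P[np.argmin(v)])
```

```text
t 19.6 tcp [ 444.7 -276.5  279.3] yaw -1.416 F [ 0.9  0.7 -0.4] w 0.502 q [-0.66 -0.19  1.88  0.01  1.45  0.75]
a centroid 0.1342343235513392 0.13
```

View pics/p7.png

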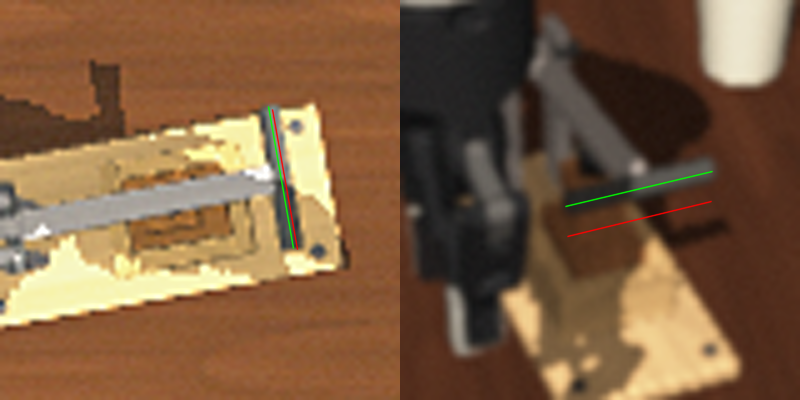

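Vision gives a ≈ 0.134 and touch gave 0.128, so the pad may have risen about 1 mm on release. I'll press gently on the arm end with closed fingertips to check and settle it.

```bash
python3 -c "
from g import *
s=st();p=jw(-74,0);go([(*p,220,JY-np.pi),(*p,170,JY-np.pi)],s)"
```

```text
t 19.7 tcp [ 445.5 -274.8  279.4] yaw -1.413 F [-0.  -0.1 -0.6] w 0.499 q [-0.66 -0.19  1.88  0.01  1.45  0.75]
(np.float64(582.2582980100267), np.float64(-29.775878971856443), 220) [0.173, -0.2206, 0.0607] [0.02, -0.1, -0.0]
(np.float64(582.2582980100267), np.float64(-29.775878971856443), 170) [0.1725, -0.2207, 0.1107] [0.02, -0.1, -0.0]
```

Request:
step_arm(translation=[[0.03, -0.04, 0.0], [0.065, -0.085, 0.01], [0.1, -0.13, 0.03], [0.135, -0.175, 0.05], [0.173, -0.2206, 0.0607], [0.173, -0.2206, 0.08], [0.1725, -0.2207, 0.1107], [0.1725, -0.2207, 0.1107]], angular=[[0, 0, 0], [0, 0, 0], [0, 0, 0], [0.02, -0.1, 0], [0.02, -0.1, 0], [0.02, -0.1, 0], [0.02, -0.1, 0], [0.02, -0.1, 0]], hand=[1, 1, 1, 1, 1, 1, 1, 1])

```text
time_s: 20.7
tcp_pos: [579.6, -29.0, 166.7]
tcp_rot: [0.997, 0.079, -0.004, -0.001]
ft_force: [0.1, -0.2, -0.1]
gripper_width: 0.0
```

```bash
python3 -c "
from g import *
s=st();p=jw(-74,0);go([(*p,152,JY-np.pi),(*p,148,JY-np.pi)],s)"
```

```text
t 20.7 tcp [579.6 -29.  166.7] yaw -1.412 F [ 0.1 -0.2 -0.1] w 0.0 q [-0.14  0.03  1.87 -0.    1.26  1.27]
(np.float64(582.2582980100267), np.float64(-29.775878971856443), 152) [0.0026, 0.0012, 0.0147] [-0.02, 0.07, 0.01]
(np.float64(582.2582980100267), np.float64(-29.775878971856443), 148) [0.0026, 0.0012, 0.0187] [-0.02, 0.07, 0.01]
```

Request:
step_arm(translation=[[0.0026, 0.0012, 0.006], [0.0026, 0.0012, 0.011], [0.0026, 0.0012, 0.0145], [0.0026, 0.0012, 0.0155], [0.0026, 0.0012, 0.0165], [0.0026, 0.0012, 0.0175], [0.0026, 0.0012, 0.018], [0.0026, 0.0012, 0.018]], angular=[[0, 0, 0], [0, 0, 0], [0, 0, 0], [0, 0, 0], [0, 0, 0], [0, 0, 0], [0, 0, 0], [0, 0, 0]], hand=[1, 1, 1, 1, 1, 1, 1, 1])

```text
time_s: 21.7
tcp_pos: [582.2, -29.8, 148.6]
tcp_rot: [0.997, 0.079, -0.004, -0.001]
ft_force: [0.2, 0.2, 0.4]
gripper_width: -0.0
```

```bash
python3 -c "
from g import *
s=st();print('a',np.arcsin((s['tcp_pos'][2]-7-121)/170))"
```

```text
t 21.7 tcp [582.2 -29.8 148.6] yaw -1.412 F [0.2 0.2 0.4] w -0.0 q [-0.14  0.05  1.87 -0.    1.23  1.27]
a 0.12158704288102136
```

Request:
step_arm(translation=[[0, 0, 0.0005], [0, 0, 0.001], [0, 0, 0.0015], [0, 0, 0.002], [0, 0, 0.0025], [0, 0, 0.003], [0, 0, 0.003], [0, 0, 0.003]], angular=[[0, 0, 0], [0, 0, 0], [0, 0, 0], [0, 0, 0], [0, 0, 0], [0, 0, 0], [0, 0, 0], [0, 0, 0]], hand=[1, 1, 1, 1, 1, 1, 1, 1])

```text
time_s: 22.7
tcp_pos: [582.4, -29.8, 147.0]
tcp_rot: [0.997, 0.079, -0.003, -0.001]
ft_force: [-3.4, 1.0, 6.6]
gripper_width: 0.002
```

```bash
python3 -c "
from g import *
s=st();print('a',np.arcsin((s['tcp_pos'][2]-7-121)/170))"
```

```text
t 22.7 tcp [582.4 -29.8 147. ] yaw -1.412 F [-3.4  1.   6.6] w 0.002 q [-0.14  0.05  1.88 -0.    1.22  1.27]
a 0.11219118257393806
```

The bar stops solid at a ≈ 0.112, against 0.108 predicted from the felt seat height, and the pad is resting on the foot. I'll lift off and hand in.

Request:
step_arm(translation=[[0, 0, -0.01], [0, 0, -0.04], [0, 0, -0.08], [-0.01, 0, -0.12], [-0.03, 0.02, -0.12], [-0.04, 0.03, -0.12], [-0.04, 0.03, -0.12], [-0.04, 0.03, -0.12]], angular=[[0, 0, 0], [0, 0, 0], [0, 0, 0], [0, 0, 0], [0, 0, 0], [0, 0, 0], [0, 0, 0], [0, 0, 0]], hand=[1, 1, 1, 1, 1, 1, 1, 1])

```text
time_s: 23.7
tcp_pos: [548.4, -65.5, 266.3]
tcp_rot: [0.997, 0.079, -0.004, -0.001]
ft_force: [-0.1, -0.2, 0.4]
gripper_width: -0.004
```

```bash
python3 -c "
from g import *
st();print(r.finish_job())"
```

```text
t 23.7 tcp [548.4 -65.5 266.3] yaw -1.412 F [-0.1 -0.2  0.4] w -0.004 q [-0.22 -0.11  1.82 -0.    1.43  1.2 ]
the job is handed in; nothing more can be done
None
```

The foot is seated in the jig with the clamp resting on it, and I handed the job in at 23.7 s; no verdict was reported.

- **Foot:** I took the farthest of the four look-alikes, about 563 mm from the base. I pressed it past the lift-out plate until it stopped solid, with its underside about 32.4 mm above the bench. I then held it with about 25 N (26 N highest reading) for roughly half a second with the clamp still open. Going from 17 N to 26 N gave no further travel. An 11 N sideways force came with it, which I took as friction at the seat.
- **Clamp:** I gripped the handle and swung the clamp over until the pad met the foot, at about 10 N on the handle. Then I let go and moved clear.
- **Last checks:** The clamp angle readings disagreed: 0.128 rad from the gripped handle, 0.134 rad from the camera, and 0.112 rad from a final 6.6 N fingertip press on the handle. I trust the last one, because it fits the 0.108 rad expected from the seat height. It puts the pad about 0.4 mm from the foot's top, within the measuring error. The wrist force was near zero after I lifted off.
- **Not checked:** I took no picture after the final press. I did not measure the bystanders afterwards, but the arm never went near them.

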